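# Drive the red spring pin home on the specimen holder

### The job

First clear the amber vial off the specimen holder and stand it on the green coaster with the white centre. Then take the mallet and, with a brisk blow of its face rather than a slow push, drive the red spring pin down flush with its collar; leave the white and yellow pins up, do not touch the red pin or its collar with the gripper, and do not disturb the reagent bottle, tube rack or beaker. Finish by standing the mallet on its face on the blue mat and letting go.

Things in the scene. Friction and masses are not known exactly. Their poses are not given: they have to be found in the camera images.
- holder: Fixed aluminium specimen holder block, 130 (x) x 190 (y) x 40 mm high, on the bench; origin at the centre of its underside, z up. Its three pins stand in a row along its y axis, 18 mm to the +x side of its centre, 56 mm apart; which colour is in which place varies.
- red_pin (a joint): How far the red spring pin has been driven down (m): 0 is fully proud, 0.018 is home, its top flush with its collar. It starts at 0 to 0.003. It needs about 10 N to move and stays where it is driven; do so at more than 50 mm/s for a blow.
- red_pin_top (a point): Centre of the top of the red pin (13 mm across). The pin moves straight down through a fixed red collar, 24 mm across, whose flat top lies 48 mm above the bench. Fully proud the pin's top is 66 mm above the bench.
- red_collar: The fixed red collar round the red pin, 24 mm across, 8 mm high, on the holder; origin at the centre of its underside, 40 mm above the bench.
- white_pin (a joint): The same for the white pin, which must stay up (it starts at 0 to 0.003 m).
- white_pin_top (a point): Centre of the top of the white pin; same sizes as the red one.
- yellow_pin (a joint): The same for the yellow pin, which must stay up (it starts at 0 to 0.003 m).
- yellow_pin_top (a point): Centre of the top of the yellow pin; same sizes as the red one.
- mallet: Loose mallet, 0.25 to 0.49 kg, standing on its white striking face. Origin: centre of that face, z up through the head. From 0 to 13 mm a round face 40 mm across, to 59 mm a dark steel block 38 (x) x 40 (y) mm with flat sides to grip from above across y, to 72 mm an orange cap 40 mm across. Level handle towards -x, axis 40 mm up, 18 mm thick, end 140 mm from the head's axis.
- vial: Loose amber glass vial with black cap, 30 mm across, 70 mm tall, 0.06 kg, upright on the holder's top (40 mm above the bench), about 30 mm from the red pin's axis on the holder's -x side, in the mallet's way. Origin at the centre of its underside.
- coaster: Fixed green coaster, a disc 64 mm across and 3 mm thick with a white centre; origin at the centre of its underside. It may change places with the blue mat.
- mat: Fixed square blue rubber mat, 80 x 80 mm, 3 mm thick; origin at the centre of its underside.
- reagent: Bystander: clear glass reagent bottle with blue cap, 60 mm across, 150 mm tall, close beyond the holder's +x side. Origin at the centre of its underside.
- rack: Bystander: blue rack of four capped tubes, 46 (x) x 110 (y) mm, 110 mm tall, close to the holder's -x side. Origin at the centre of its underside.
- beaker: Bystander: glass beaker, 58 mm across, 80 mm tall, near the holder's +y end. Origin at the centre of its underside.

How it is judged:
On the way, in this order (a step that is already met when the one before it is completed fails the run):
1. the vial stands upright on the coaster, let go (horizontal distance between vial and coaster below 0.022 m and z of vial in the frame of coaster below 0.006 m and angle between vial's own z axis and vertical below 0.1 rad and contact force between the fingers and vial below 0.05 N), for 0.2 s.
2. a blow of the mallet drives the red pin down at more than 0.04 m/s (velocity of joint red_pin above 0.04 m/s and contact force between mallet and red_collar above 1 N).
At the end, for the whole second after the job is handed in: The red pin is driven to within 2.5 mm of flush and the other two are still up (driven less than 5 mm); the vial stands upright on the coaster within 22 mm of its centre, and the mallet upright on its face on the mat within 30 mm of its centre, both at rest and released (value of joint red_pin above 0.0155 m and value of joint each of white_pin, yellow_pin below 0.005 m and horizontal distance between vial and coaster below 0.022 m and z of vial in the frame of coaster below 0.006 m and angle between each of vial, mallet's own z axis and vertical below 0.1 rad and horizontal distance between mallet and mat below 0.03 m and z of mallet in the frame of mat between 0 and 0.006 m and linear speed of each of mallet, vial below 0.02 m/s); the robot touches nothing.
It fails at once if the vial is tipped over (angle between vial's own z axis and vertical above 0.9 rad).
It fails at once if the white or yellow pin is driven (value of joint any of white_pin, yellow_pin above 0.005 m).
It fails at once if the robot itself pushes the red pin or its collar (contact force between any of the fingers, the arm and red_collar above 1 N).
It fails at once if the reagent bottle, tube rack or beaker is shifted more than 25 mm or tipped (distance of any of reagent, rack, beaker from where it was at the start of the episode above 0.025 m or angle between any of reagent, rack, beaker's own z axis and vertical above 0.3 rad).
It also fails if it takes over 59 s, if anything falls off the work surface, if the arm or the gripper's body presses on something with over 40 N, if the wrist force passes 120 N, or if a joint passes its speed limit or range.

### The arm

A 7-joint arm with a two-finger parallel gripper is mounted at the origin on the work surface. World frame = base frame: x ahead of the robot, y to its left, z up, the work surface at z = 0. Lengths are in m, angles in rad, forces in N, time in s.
With the tool pointing down it reaches from about 0.425 to 1.025 m from the base axis. Payload 9.4 kg.
Tool frame: the origin (TCP) lies midway between the tips of the shut fingers; the grasp point (between the pads) lies 19 mm behind it (grip_point_offset is the distance from the TCP to the grasp point, in m); z points along the fingers, y is the line along which they close (so a half turn about z gives the same grasp; the last joint's range is limited). The gripper opens to 85 mm and grips with 20 to 120 N. Pads are 22 mm wide; open, the fingers measure 114 mm over their backs; the gripper's body (76 mm by 85 mm) begins 54 mm behind the grasp point. The pads swing forward as they close: fully open they stand 13 mm farther back than shut.
Start: joints at [-1.327, 0.599, -0.003, 1.599, 0.002, 0.943, -0.08], TCP at [0.229, 0.688, 0.231] pointing down, gripper open.
Joint ranges: [-2.57, 2.57], [-0.35, 1.97], [-1.29, 1.29], [0.11, 2.56], [-1.05, 4.19], [0.11, 1.86], [-2.63, 2.63]. Speed limits (rad/s): [2.22, 2.22, 3.01, 3.01, 3.14, 3.14, 3.14].

### API

Orientations are given as a 3x3 rotation matrix whose columns are the frame's x, y, z axes.
In Python, from workcell import get_obs, grab_frame, camera_model, hand_in, recognise, outline_of, mark_of, grip_point_offset gives the robot as it stands.
- The arm moves only by the tool carry_out, never from a script. Its argument "plan" is a list of rows, each an object of numbers: "dx", "dy", "dz": the shift along the tool's x, y, z in m; "ax", "ay", "az": the turn, a rotation vector about the tool's x, y, z in rad; "hand": the opening, from 0 (shut) to 1 (fully open). In form: [{"dx": .., "dy": .., "dz": .., "ax": .., "ay": .., "az": .., "hand": ..}, ...]. A call has 1 to 12 rows; each row is the pose to reach, as a shift and turn from the pose commanded when the call began, along the tool's axes at that moment; what a row does not reach only later rows make up. A row lasts 1/8 s, in which the tool goes at most 62.5 mm and 10.7 degrees, less where a joint would pass 70% of its speed; a pose out of reach is approached as far as the arm can. A call with a gripper value outside its range is refused whole. The fingers move at their own pace and stop on an object; "newtons" is the grip in N (left out, the last holds). Time passes only in rows, so rows that repeat a pose let the fingers close. It gives the time, the measured TCP pose, the force, the opening and the grip force at its end, in the units of the state.
- get_obs(): the state, without advancing time (a new reading comes with each control period).
- grab_frame(name): name is "scene" or "top"; returns (picture, depth): 480x640x3 uint8, red, green, blue; 480x640 float32, m along the optical axis (not along the pixel's ray), 0 where there is no reading.
- camera_model(name): a dict with "fx", "fy", "cx", "cy" (pixels), "k1" (the pictures are not rectified: a ray, as slopes to the right and down, at radius r is drawn at 1 + k1 r^2 times it, then the intrinsics apply), "cam_to_world" (4x4, takes a point from camera to world coordinates). Camera axes: x right, y up, looking along -z (the intrinsics and any distortion apply to the point x, -y, -z); pixel columns grow to the right and rows downward; lengths in m; the calibration is good to about 2 mm. A picture is of the moment at which its call begins. camera_model takes no time and is no camera call.
- hand_in(): hands the job in; it is judged then, once.
Trained networks look in the newest picture that a camera, given by its name, has taken for a name from the list of things; names that differ only in an ending like _2 or _b are one class to them, and where a whole thing is asked for, a point or a joint stands for the part that bears it (a point fixed in the world has none). Each returns a list of dicts, best first, with "confidence" (0 to 1); they miss things now and then, are a little off and sometimes report something else, mostly with a low value. They report only what shows in the picture. A call takes as long as a camera call.
- recognise(camera, target): "position" ([x, y, z] in m, in world coordinates, good to about 4 mm: the middle of the surface that is visible of it).
- outline_of(camera, target): "pixels" (480x640 bool, what is visible of it).
- mark_of(camera, target): "position" ([x, y, z] in m, in world coordinates, good to about 4 mm: a listed point, or the origin of a listed thing).
The state is a dict: "clock": time; "q": joint angles; "joint_velocities": joint speeds; "joint_torque": joint torques, N m; "eef_pos": TCP position; "orientation": TCP orientation; "ft_force": force on the tool from outside, world axes, zero at the start; "ft_torque": the same for the moment, N m; "width": finger opening in m; "finger_force": force on a finger pad.
Only numpy, scipy, OpenCV 4.12 (cv2) and the standard library are available. Lean on these libraries where they do the work, as an engineer would, in place of code of your own. Each camera call takes 0.05 s, during which the arm holds its last target. There are 200 camera calls.

## Working session

There is one attempt and no reset: what is moved stays moved. The work goes in short steps, Python scripts to look and compute and a tool call to move; the robot and the scene stay as the last step left them, time stands still between calls to the robot, and variables do not carry over. Pictures are saved under pics/ and viewed, at most 10 in all, crops included, and the job is handed in when it is done.

Besides the shell and the picture viewer there is one more tool, called after "Request:" as name(argument=value, ...), one argument or row to a line, values as JSON. carry_out: Moves the arm, as the interface text tells. Its arguments: {"type":"object","properties":{"plan":{"type":"array"},"newtons":{"type":"number"}},"required":["plan"]}

```bash
mkdir -p pics
cat > h.py <<'E'
import numpy as np, cv2
from workcell import *
def save(n,f):
    p,d=grab_frame(n); cv2.imwrite('pics/'+f,p[:,:,::-1]); return p,d
def cloud(n,d):
    m=camera_model(n); K=np.array([[m['fx'],0,m['cx']],[0,m['fy'],m['cy']],[0,0,1.]])
    v,u=np.mgrid[0:480,0:640]
    q=cv2.undistortPoints(np.stack([u,v],-1).reshape(-1,1,2).astype(float),K,np.array([m['k1'],0,0,0.])).reshape(480,640,2)
    P=np.stack([q[...,0]*d,-q[...,1]*d,-d,np.ones_like(d)],-1)@np.array(m['cam_to_world']).T
    return P[...,:3]
E
python3 - <<'E'
from h import *
np.set_printoptions(precision=4,suppress=True)
o=get_obs(); print(o['clock'],o['eef_pos'],o['orientation'],o['width'],grip_point_offset)
p,d=save('top','t1.png'); save('scene','s1.png')
for t in 'holder red_pin_top white_pin_top yellow_pin_top mallet vial coaster mat reagent rack beaker'.split():
    for c in('top','scene'):
        print(t,c,[(np.array(r['position']).round(3).tolist(),round(r['confidence'],2)) for r in mark_of(c,t)[:2]])
E
```

```text
0.0 [0.2285 0.6876 0.2304] [[-0.949   0.3152 -0.0004]
 [ 0.3152  0.949  -0.0015]
 [-0.0001 -0.0016 -1.    ]] 0.08517368341988237 0.0187
holder top [([0.581, -0.04, -0.0], 0.88)]
holder scene [([0.584, -0.042, 0.001], 0.71)]
red_pin_top top [([0.598, -0.052, 0.064], 0.43), ([0.535, 0.312, 0.0], 0.42)]
red_pin_top scene [([0.596, -0.048, 0.067], 0.6)]
white_pin_top top [([0.578, -0.097, 0.063], 0.58)]
white_pin_top scene [([0.583, -0.101, 0.062], 0.55)]
yellow_pin_top top [([0.62, 0.004, 0.062], 0.52)]
yellow_pin_top scene [([0.618, 0.008, 0.067], 0.51)]
mallet top [([0.442, -0.276, 0.001], 0.62)]
mallet scene [([0.443, -0.27, -0.002], 0.84), ([0.606, 0.096, -0.0], 0.62)]
vial top [([0.567, -0.038, 0.037], 0.65)]
vial scene [([0.574, -0.036, 0.039], 0.85), ([0.581, -0.042, 0.002], 0.31)]
coaster top [([0.532, 0.312, -0.002], 0.67)]
coaster scene [([0.537, 0.316, -0.002], 0.78)]
mat top [([0.62, -0.277, -0.002], 0.58)]
mat scene [([0.613, -0.279, -0.004], 0.64), ([0.537, 0.313, 0.001], 0.25)]
reagent top [([0.683, -0.081, 0.005], 0.79)]
reagent scene [([0.683, -0.078, 0.005], 0.59)]
rack top [([0.496, 0.025, -0.0], 0.66)]
rack scene [([0.494, 0.024, -0.002], 0.86)]
beaker top [([0.604, 0.099, 0.0], 0.78)]
beaker scene [([0.601, 0.097, -0.004], 0.88), ([0.494, 0.025, -0.001], 0.5)]
```

View pics/t1.png

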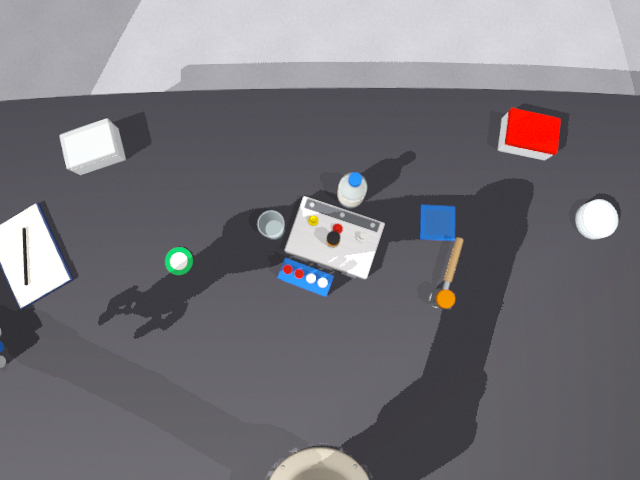

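View pics/s1.png

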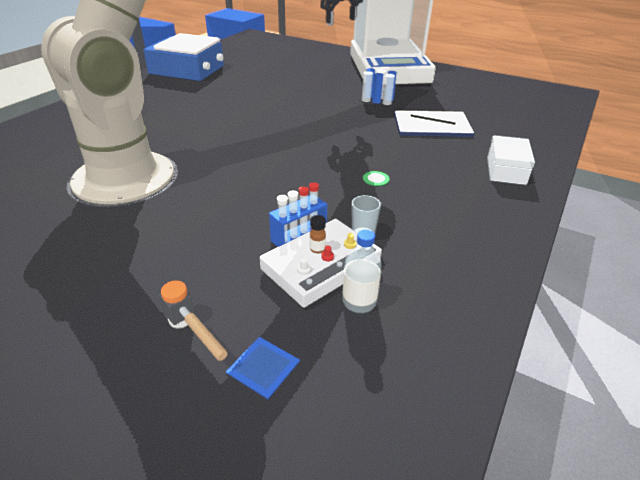

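```bash
cat > m.py <<'E'
from h import *
np.set_printoptions(precision=4,suppress=True)
p,d=grab_frame('top'); P=cloud('top',d)
def rep(t,zlo,zhi):
    r=outline_of('top',t)
    if not r: print(t,'none'); return
    Q=P[r[0]['pixels']&(d>0)]; z=Q[:,2]; Q=Q[(z>zlo)&(z<zhi)]
    if len(Q)<4: print(t,'few',np.percentile(z,[5,50,95]));return
    (c,s,a)=cv2.minAreaRect(Q[:,:2].astype(np.float32)*1000)
    c2,r2=cv2.minEnclosingCircle(Q[:,:2].astype(np.float32))
    print(t,len(Q),'rect',np.round(c,1),np.round(s,1),round(a,1),'circ',np.array(c2),round(r2,4),'z',np.median(Q[:,2]))
if __name__=='__main__':
    rep('vial',.1,.13);rep('holder',.035,.045);rep('red_pin_top',.058,.07);rep('white_pin_top',.058,.07);rep('yellow_pin_top',.058,.07)
    rep('mallet',.066,.08);rep('mallet',.04,.055);rep('coaster',-.01,.01);rep('mat',-.01,.01);rep('rack',.1,.12);rep('beaker',.07,.09);rep('reagent',.14,.16)
E
python3 m.py
```

```text
vial 143 rect [568.5 -37.1] [26.6 24.9] 89.7 circ [ 0.5685 -0.0373] 0.0138 z 0.11082857531445722
holder 4032 rect [577.6 -41.7] [189.7 135.6] 70.7 circ [ 0.5797 -0.0429] 0.1118 z 0.04111023930453883
red_pin_top none
white_pin_top none
yellow_pin_top none
mallet 273 rect [ 439.4 -273.3] [38.6 37.2] 37.1 circ [ 0.4391 -0.2732] 0.0198 z 0.0728181136300926
mallet 400 rect [ 498.2 -286.1] [ 31.4 160.1] 73.5 circ [ 0.496 -0.293] 0.0804 z 0.04801896765003899
coaster 619 rect [533.8 312.7] [62.7 63.5] 33.7 circ [0.5331 0.3135] 0.0331 z 0.004053425469203953
mat 1156 rect [ 614.1 -280.5] [83.7 80.4] 88.3 circ [ 0.6152 -0.2803] 0.0533 z 0.003930406232352968
rack 287 rect [491.1  22.2] [95.2 18.4] 68.8 circ [0.4917 0.0219] 0.0477 z 0.1108774686652757
beaker 146 rect [603.   93.6] [54.4 55.5] 0.8 circ [0.6039 0.0944] 0.0291 z 0.0800629143327054
reagent 145 rect [679.4 -80.9] [25.9 24.8] 51.6 circ [ 0.6797 -0.0814] 0.0135 z 0.15043692908851347
```

The top view shows the vial at px (333,239) beside the red pin (338,229), with yellow at (313,220) and white at (361,236). The mallet head is at (446,299) with its handle running up and right. The mat is at (438,222) and the coaster at (179,261). The scene view shows the same layout, with everything upright.

```bash
cat >> h.py <<'E'
def go(x,y,z,cur=None,R=None):
    o=get_obs(); R=np.array(o['orientation']) if R is None else R
    c=np.array(o['eef_pos']) if cur is None else cur
    print('t',o['clock'],'shift',(R.T@(np.array([x,y,z])-c)).round(4),'yaw y deg',np.degrees(np.arctan2(-R[0,1],R[1,1])).round(2))
E
python3 - <<'E'
from h import *
p,d=grab_frame('top');P=cloud('top',d)
H=cv2.cvtColor(p,cv2.COLOR_RGB2HSV)
near=(np.hypot(P[...,0]-.59,P[...,1]+.045)<.1)
red=(((H[...,0]<8)|(H[...,0]>172))&(H[...,1]>150)); yel=(abs(H[...,0].astype(int)-27)<7)&(H[...,1]>150)
for n,m in(('red',red),('yel',yel)):
    for lo,hi in((.056,.072),(.044,.054)):
        Q=P[m&near&(P[...,2]>lo)&(P[...,2]<hi)&(d>0)]
        if len(Q)>2:
            c,s,a=cv2.minAreaRect(Q[:,:2].astype(np.float32)*1000); print(n,lo,len(Q),Q.mean(0).round(4),np.round(c,1),np.round(s,1))
Q=P[near&(P[...,2]>.056)&(P[...,2]<.072)&(np.hypot(P[...,0]-.58,P[...,1]+.099)<.02)]
print('white',len(Q),Q.mean(0))
Q=P[(np.hypot(P[...,0]-.44,P[...,1]+.273)<.16)&(P[...,2]>.03)&(P[...,2]<.058)&(H[...,1]>60)]
Q=Q[np.hypot(Q[:,0]-.44,Q[:,1]+.273)>.04]
vx,vy,x0,y0=cv2.fitLine(Q[:,:2].astype(np.float32),cv2.DIST_HUBER,0,.001,.001).ravel()
print('handle',len(Q),np.degrees(np.arctan2(vy,vx)),x0,y0, 'ang from head',np.degrees(np.arctan2(y0+.2735,x0-.4397)))
go(.569,-.0375,.16);go(.569,-.0375,.060)
E
```

```text
red 0.056 32 [ 0.5963 -0.0478  0.0643] [596.6 -48.4] [11.6 11.3]
red 0.044 26 [ 0.5958 -0.0471  0.0496] [597.  -47.8] [20.4 13.4]
yel 0.056 31 [0.6146 0.0042 0.0661] [615.2   3.8] [10.8 11.2]
yel 0.044 45 [0.6114 0.0063 0.0486] [613.3   6.1] [20.  18.8]
white 30 [ 0.57742996 -0.10044267  0.06519791]
handle 345 -18.361776 0.524097 -0.29962298 ang from head -17.198603
t 1.9 shift [-0.5518 -0.5812  0.0713] yaw y deg -18.38
t 1.9 shift [-0.5518 -0.5812  0.1713] yaw y deg -18.38
```

Request:
carry_out(
  plan=[
    {"dx": -0.5518,"dy": -0.5812,"dz": 0.04,"hand": 1},
    {"dx": -0.5518,"dy": -0.5812,"dz": 0.04,"hand": 1},
    {"dx": -0.5518,"dy": -0.5812,"dz": 0.04,"hand": 1},
    {"dx": -0.5518,"dy": -0.5812,"dz": 0.04,"hand": 1},
    {"dx": -0.5518,"dy": -0.5812,"dz": 0.04,"hand": 1},
    {"dx": -0.5518,"dy": -0.5812,"dz": 0.04,"hand": 1},
    {"dx": -0.5518,"dy": -0.5812,"dz": 0.04,"hand": 1},
    {"dx": -0.5518,"dy": -0.5812,"dz": 0.04,"hand": 1},
    {"dx": -0.5518,"dy": -0.5812,"dz": 0.04,"hand": 1},
    {"dx": -0.5518,"dy": -0.5812,"dz": 0.04,"hand": 1},
    {"dx": -0.5518,"dy": -0.5812,"dz": 0.04,"hand": 1},
    {"dx": -0.5518,"dy": -0.5812,"dz": 0.04,"hand": 1},
  ],
)

```text
invalid input at $.plan[0]: expected keys dx, dy, dz, ax, ay, az, hand
```

Request:
carry_out(
  plan=[
    {"dz": 0},
  ],
)

```text
invalid input at $.plan[0]: expected keys dx, dy, dz, ax, ay, az, hand
```

Run:
```python
from h import *
go(.569,-.0375,.18);go(.569,-.0375,.060); print(get_obs()['eef_pos'],get_obs()['q'])
```

```text
t 1.9 shift [-0.5518 -0.5812  0.0513] yaw y deg -18.38
t 1.9 shift [-0.5518 -0.5812  0.1713] yaw y deg -18.38
[0.22861272 0.68802481 0.23128888] [-1.32671549  0.59928561 -0.00246941  1.59939073  0.001748    0.94288047
 -0.07979947]
```

All keys are needed in every row.

Request:
carry_out(
  plan=[
    {"dx": -0.552,"dy": -0.581,"dz": 0.04,"ax": 0,"ay": 0,"az": 0,"hand": 1},
    {"dx": -0.552,"dy": -0.581,"dz": 0.04,"ax": 0,"ay": 0,"az": 0,"hand": 1},
    {"dx": -0.552,"dy": -0.581,"dz": 0.04,"ax": 0,"ay": 0,"az": 0,"hand": 1},
    {"dx": -0.552,"dy": -0.581,"dz": 0.04,"ax": 0,"ay": 0,"az": 0,"hand": 1},
    {"dx": -0.552,"dy": -0.581,"dz": 0.04,"ax": 0,"ay": 0,"az": 0,"hand": 1},
    {"dx": -0.552,"dy": -0.581,"dz": 0.04,"ax": 0,"ay": 0,"az": 0,"hand": 1},
    {"dx": -0.552,"dy": -0.581,"dz": 0.04,"ax": 0,"ay": 0,"az": 0,"hand": 1},
    {"dx": -0.552,"dy": -0.581,"dz": 0.04,"ax": 0,"ay": 0,"az": 0,"hand": 1},
    {"dx": -0.552,"dy": -0.581,"dz": 0.04,"ax": 0,"ay": 0,"az": 0,"hand": 1},
    {"dx": -0.552,"dy": -0.581,"dz": 0.04,"ax": 0,"ay": 0,"az": 0,"hand": 1},
    {"dx": -0.552,"dy": -0.581,"dz": 0.04,"ax": 0,"ay": 0,"az": 0,"hand": 1},
    {"dx": -0.552,"dy": -0.581,"dz": 0.04,"ax": 0,"ay": 0,"az": 0,"hand": 1},
  ],
)

```text
clock: 3.4
eef_pos: [0.548, 0.0081, 0.1941]
orientation: [[-0.949, 0.315, 0.001], [0.315, 0.949, 0.0], [-0.001, 0.001, -1.0]]
ft_force: [0.7, 1.1, 0.5]
width: 0.0853
finger_force: 0.0
```

Run:
```python
from h import *
go(.569,-.0375,.18);go(.569,-.0375,.060); print(get_obs()['eef_pos'],get_obs()['q'])
```

```text
t 3.4 shift [-0.0343 -0.0367  0.0141] yaw y deg -18.37
t 3.4 shift [-0.0342 -0.0368  0.1341] yaw y deg -18.37
[0.5479598  0.00814751 0.19411871] [-0.12874399  0.43621341  0.01440498  2.04522148 -0.01016809  0.65926718
  1.14254213]
```

Request:
carry_out(
  plan=[
    {"dx": -0.034,"dy": -0.037,"dz": 0.014,"ax": 0,"ay": 0,"az": 0,"hand": 1},
    {"dx": -0.034,"dy": -0.037,"dz": 0.014,"ax": 0,"ay": 0,"az": 0,"hand": 1},
    {"dx": -0.034,"dy": -0.037,"dz": 0.014,"ax": 0,"ay": 0,"az": 0,"hand": 1},
  ],
)

```text
clock: 3.78
eef_pos: [0.5674, -0.0354, 0.1798]
orientation: [[-0.949, 0.315, -0.0], [0.315, 0.949, 0.0], [0.001, 0.0, -1.0]]
ft_force: [0.0, 0.8, -0.6]
width: 0.0855
finger_force: 0.0
```

Run:
```python
from h import *
go(.569,-.0375,.060); print(get_obs()['eef_pos'])
```

```text
t 3.775 shift [-0.0023 -0.0015  0.1198] yaw y deg -18.39
[ 0.56738102 -0.03537226  0.17983888]
```

Request:
carry_out(
  plan=[
    {"dx": -0.002,"dy": -0.0015,"dz": 0.05,"ax": 0,"ay": 0,"az": 0,"hand": 1},
    {"dx": -0.002,"dy": -0.0015,"dz": 0.09,"ax": 0,"ay": 0,"az": 0,"hand": 1},
    {"dx": -0.002,"dy": -0.0015,"dz": 0.12,"ax": 0,"ay": 0,"az": 0,"hand": 1},
    {"dx": -0.002,"dy": -0.0015,"dz": 0.12,"ax": 0,"ay": 0,"az": 0,"hand": 1},
    {"dx": -0.002,"dy": -0.0015,"dz": 0.12,"ax": 0,"ay": 0,"az": 0,"hand": 0},
    {"dx": -0.002,"dy": -0.0015,"dz": 0.12,"ax": 0,"ay": 0,"az": 0,"hand": 0},
    {"dx": -0.002,"dy": -0.0015,"dz": 0.12,"ax": 0,"ay": 0,"az": 0,"hand": 0},
    {"dx": -0.002,"dy": -0.0015,"dz": 0.12,"ax": 0,"ay": 0,"az": 0,"hand": 0},
    {"dx": -0.002,"dy": -0.0015,"dz": 0.12,"ax": 0,"ay": 0,"az": 0,"hand": 0},
    {"dx": -0.002,"dy": -0.0015,"dz": 0.12,"ax": 0,"ay": 0,"az": 0,"hand": 0},
  ],
  newtons=30,
)

```text
clock: 5.03
eef_pos: [0.5697, -0.0378, 0.061]
orientation: [[-0.949, 0.315, 0.002], [0.315, 0.949, 0.0], [-0.002, 0.001, -1.0]]
ft_force: [-0.3, 0.9, 7.8]
width: 0.0286
finger_force: 31.1
```

Request:
carry_out(
  plan=[
    {"dx": 0,"dy": 0,"dz": -0.02,"ax": 0,"ay": 0,"az": 0,"hand": 0},
    {"dx": 0,"dy": 0,"dz": -0.06,"ax": 0,"ay": 0,"az": 0,"hand": 0},
    {"dx": 0,"dy": 0,"dz": -0.12,"ax": 0,"ay": 0,"az": 0,"hand": 0},
    {"dx": 0.02,"dy": 0.04,"dz": -0.12,"ax": 0,"ay": 0,"az": 0,"hand": 0},
    {"dx": 0.04,"dy": 0.09,"dz": -0.12,"ax": 0,"ay": 0,"az": 0,"hand": 0},
    {"dx": 0.065,"dy": 0.145,"dz": -0.12,"ax": 0,"ay": 0,"az": 0,"hand": 0},
    {"dx": 0.09,"dy": 0.2,"dz": -0.12,"ax": 0,"ay": 0,"az": 0,"hand": 0},
    {"dx": 0.115,"dy": 0.255,"dz": -0.12,"ax": 0,"ay": 0,"az": 0,"hand": 0},
    {"dx": 0.135,"dy": 0.3,"dz": -0.11,"ax": 0,"ay": 0,"az": 0,"hand": 0},
    {"dx": 0.145,"dy": 0.3215,"dz": -0.08,"ax": 0,"ay": 0,"az": 0,"hand": 0},
    {"dx": 0.145,"dy": 0.3215,"dz": -0.06,"ax": 0,"ay": 0,"az": 0,"hand": 0},
    {"dx": 0.145,"dy": 0.3215,"dz": -0.06,"ax": 0,"ay": 0,"az": 0,"hand": 0},
  ],
)

```text
clock: 6.52
eef_pos: [0.5318, 0.3126, 0.1188]
orientation: [[-0.949, 0.315, -0.002], [0.315, 0.949, -0.002], [0.002, -0.002, -1.0]]
ft_force: [-0.8, 0.4, -0.5]
width: 0.0288
finger_force: 30.5
```

Run:
```python
from h import *
go(.5335,.313,.025); o=get_obs();print(o['eef_pos'],o['width'],o['finger_force'])
```

```text
t 6.525 shift [-0.0016  0.0012  0.0938] yaw y deg -18.34
[0.53179891 0.31256297 0.11875516] 0.028770793545719844 30.524370977072977
```

Request:
carry_out(
  plan=[
    {"dx": -0.001,"dy": 0.001,"dz": 0.03,"ax": 0,"ay": 0,"az": 0,"hand": 0},
    {"dx": -0.001,"dy": 0.001,"dz": 0.065,"ax": 0,"ay": 0,"az": 0,"hand": 0},
    {"dx": -0.001,"dy": 0.001,"dz": 0.083,"ax": 0,"ay": 0,"az": 0,"hand": 0},
    {"dx": -0.001,"dy": 0.001,"dz": 0.089,"ax": 0,"ay": 0,"az": 0,"hand": 0},
    {"dx": -0.001,"dy": 0.001,"dz": 0.0935,"ax": 0,"ay": 0,"az": 0,"hand": 0},
    {"dx": -0.001,"dy": 0.001,"dz": 0.0945,"ax": 0,"ay": 0,"az": 0,"hand": 0},
    {"dx": -0.001,"dy": 0.001,"dz": 0.0945,"ax": 0,"ay": 0,"az": 0,"hand": 0},
  ],
)

```text
clock: 7.4
eef_pos: [0.5344, 0.3137, 0.026]
orientation: [[-0.949, 0.315, 0.001], [0.315, 0.949, 0.0], [-0.001, 0.001, -1.0]]
ft_force: [0.3, 0.1, -1.0]
width: 0.0289
finger_force: 30.5
```

Request:
carry_out(
  plan=[
    {"dx": 0,"dy": 0,"dz": 0,"ax": 0,"ay": 0,"az": 0,"hand": 0.4},
    {"dx": 0,"dy": 0,"dz": 0,"ax": 0,"ay": 0,"az": 0,"hand": 1},
    {"dx": 0,"dy": 0,"dz": 0,"ax": 0,"ay": 0,"az": 0,"hand": 1},
    {"dx": 0,"dy": 0,"dz": 0,"ax": 0,"ay": 0,"az": 0,"hand": 1},
    {"dx": 0,"dy": 0,"dz": -0.03,"ax": 0,"ay": 0,"az": 0,"hand": 1},
    {"dx": 0,"dy": 0,"dz": -0.08,"ax": 0,"ay": 0,"az": 0,"hand": 1},
    {"dx": 0,"dy": 0,"dz": -0.14,"ax": 0,"ay": 0,"az": 0,"hand": 1},
    {"dx": 0,"dy": 0,"dz": -0.19,"ax": 0,"ay": 0,"az": 0,"hand": 1},
    {"dx": 0,"dy": 0,"dz": -0.19,"ax": 0,"ay": 0,"az": 0,"hand": 1},
  ],
)

```text
clock: 8.52
eef_pos: [0.5358, 0.3145, 0.2197]
orientation: [[-0.949, 0.316, 0.006], [0.316, 0.949, 0.004], [-0.004, 0.006, -1.0]]
ft_force: [1.1, 0.1, -1.8]
width: 0.0854
finger_force: 0.0
```

Run:
```python
from h import *
import m
m.rep('vial',.06,.09)
print([(r['position'],r['confidence']) for r in mark_of('top','vial')[:1]])
go(.4395,-.2735,.22); o=get_obs();print(o['eef_pos'],o['width'],o['q'])
```

```text
vial none
[([0.5345, 0.3155, 0.0016], 0.71)]
t 8.675 shift [-0.0957 -0.5865 -0.0049] yaw y deg -18.37
[0.5335 0.3133 0.2147] 0.08511518072558615 [-0.6502  0.4897  0.0403  1.87   -0.0269  0.7835  0.6545]
```

Request:
carry_out(
  plan=[
    {"dx": -0.096,"dy": -0.5865,"dz": 0,"ax": 0,"ay": 0,"az": 0,"hand": 1},
    {"dx": -0.096,"dy": -0.5865,"dz": 0,"ax": 0,"ay": 0,"az": 0,"hand": 1},
    {"dx": -0.096,"dy": -0.5865,"dz": 0,"ax": 0,"ay": 0,"az": 0,"hand": 1},
    {"dx": -0.096,"dy": -0.5865,"dz": 0,"ax": 0,"ay": 0,"az": 0,"hand": 1},
    {"dx": -0.096,"dy": -0.5865,"dz": 0,"ax": 0,"ay": 0,"az": 0,"hand": 1},
    {"dx": -0.096,"dy": -0.5865,"dz": 0,"ax": 0,"ay": 0,"az": 0,"hand": 1},
    {"dx": -0.096,"dy": -0.5865,"dz": 0,"ax": 0,"ay": 0,"az": 0,"hand": 1},
    {"dx": -0.096,"dy": -0.5865,"dz": 0,"ax": 0,"ay": 0,"az": 0,"hand": 1},
    {"dx": -0.096,"dy": -0.5865,"dz": 0,"ax": 0,"ay": 0,"az": 0,"hand": 1},
    {"dx": -0.096,"dy": -0.5865,"dz": 0,"ax": 0,"ay": 0,"az": 0,"hand": 1},
    {"dx": -0.096,"dy": -0.5865,"dz": 0,"ax": 0,"ay": 0,"az": 0,"hand": 1},
    {"dx": -0.096,"dy": -0.5865,"dz": 0,"ax": 0,"ay": 0,"az": 0,"hand": 1},
  ],
)

```text
clock: 10.18
eef_pos: [0.4398, -0.2724, 0.2142]
orientation: [[-0.949, 0.315, -0.002], [0.315, 0.949, 0.001], [0.002, 0.001, -1.0]]
ft_force: [-0.0, 0.0, 0.5]
width: 0.0851
finger_force: 0.0
```

Run:
```python
from h import *
go(.4395,-.2735,.12);o=get_obs();print(o['eef_pos'],o['width'],o['q'])
```

```text
t 10.175 shift [-0.0003 -0.0012  0.0942] yaw y deg -18.36
[ 0.43983811 -0.27236833  0.21423654] 0.08507035031241333 [ 0.37958196  0.37664141  0.08777443  2.09138838 -0.05194631  0.67799639
  1.75211275]
```

Request:
carry_out(
  plan=[
    {"dx": 0,"dy": -0.001,"dz": 0.05,"ax": 0,"ay": 0,"az": 0,"hand": 1},
    {"dx": 0,"dy": -0.001,"dz": 0.1,"ax": 0,"ay": 0,"az": 0,"hand": 1},
    {"dx": 0,"dy": -0.001,"dz": 0.15,"ax": 0,"ay": 0,"az": 0,"hand": 1},
    {"dx": 0,"dy": -0.001,"dz": 0.18,"ax": 0,"ay": 0,"az": 0,"hand": 1},
    {"dx": 0,"dy": -0.001,"dz": 0.198,"ax": 0,"ay": 0,"az": 0,"hand": 1},
    {"dx": 0,"dy": -0.001,"dz": 0.198,"ax": 0,"ay": 0,"az": 0,"hand": 1},
    {"dx": 0,"dy": -0.001,"dz": 0.198,"ax": 0,"ay": 0,"az": 0,"hand": 0},
    {"dx": 0,"dy": -0.001,"dz": 0.198,"ax": 0,"ay": 0,"az": 0,"hand": 0},
    {"dx": 0,"dy": -0.001,"dz": 0.198,"ax": 0,"ay": 0,"az": 0,"hand": 0},
    {"dx": 0,"dy": -0.001,"dz": 0.198,"ax": 0,"ay": 0,"az": 0,"hand": 0},
    {"dx": 0,"dy": -0.001,"dz": 0.198,"ax": 0,"ay": 0,"az": 0,"hand": 0},
    {"dx": 0,"dy": -0.001,"dz": 0.198,"ax": 0,"ay": 0,"az": 0,"hand": 0},
  ],
  newtons=100,
)

```text
clock: 11.68
eef_pos: [0.4405, -0.2742, 0.0186]
orientation: [[-0.949, 0.315, 0.002], [0.315, 0.949, -0.0], [-0.002, 0.0, -1.0]]
ft_force: [1.0, 2.4, 7.3]
width: 0.0388
finger_force: 100.1
```

Request:
carry_out(
  plan=[
    {"dx": 0,"dy": 0,"dz": -0.02,"ax": 0,"ay": 0,"az": 0,"hand": 0},
    {"dx": 0,"dy": 0,"dz": -0.06,"ax": 0,"ay": 0,"az": 0.15,"hand": 0},
    {"dx": 0,"dy": 0,"dz": -0.1,"ax": 0,"ay": 0,"az": 0.32,"hand": 0},
    {"dx": 0,"dy": 0,"dz": -0.15,"ax": 0,"ay": 0,"az": 0.5,"hand": 0},
    {"dx": 0,"dy": 0,"dz": -0.2,"ax": 0,"ay": 0,"az": 0.68,"hand": 0},
    {"dx": 0,"dy": 0,"dz": -0.2,"ax": 0,"ay": 0,"az": 0.86,"hand": 0},
    {"dx": 0,"dy": 0,"dz": -0.2,"ax": 0,"ay": 0,"az": 1.04,"hand": 0},
    {"dx": 0,"dy": 0,"dz": -0.2,"ax": 0,"ay": 0,"az": 1.22,"hand": 0},
    {"dx": 0,"dy": 0,"dz": -0.2,"ax": 0,"ay": 0,"az": 1.4,"hand": 0},
    {"dx": 0,"dy": 0,"dz": -0.2,"ax": 0,"ay": 0,"az": 1.58,"hand": 0},
    {"dx": 0,"dy": 0,"dz": -0.2,"ax": 0,"ay": 0,"az": 1.76,"hand": 0},
    {"dx": 0,"dy": 0,"dz": -0.2,"ax": 0,"ay": 0,"az": 1.92,"hand": 0},
  ],
)

```text
clock: 13.18
eef_pos: [0.4396, -0.2738, 0.2176]
orientation: [[0.625, 0.78, 0.0], [0.78, -0.625, 0.001], [0.001, -0.0, -1.0]]
ft_force: [0.1, 0.3, -2.3]
width: 0.039
finger_force: 100.9
```

Request:
carry_out(
  plan=[
    {"dx": 0,"dy": 0,"dz": 0,"ax": 0,"ay": 0,"az": 0,"hand": 0},
    {"dx": 0,"dy": 0,"dz": 0,"ax": 0,"ay": 0,"az": 0,"hand": 0},
  ],
)

```text
clock: 13.42
eef_pos: [0.4398, -0.274, 0.2175]
orientation: [[0.618, 0.786, 0.0], [0.786, -0.618, 0.0], [0.0, -0.0, -1.0]]
ft_force: [0.4, 0.5, -2.2]
width: 0.0388
finger_force: 100.9
```

Run:
```python
from h import *
go(.5965,-.048,.218);o=get_obs();print(o['eef_pos'],o['width'],o['q'],o['ft_force'],o['ft_torque'])
save('scene','s2.png')
```

```text
t 13.425 shift [ 0.2745 -0.0166 -0.0004] yaw y deg -128.18
[ 0.43982122 -0.27402448  0.21750784] 0.038826647390140655 [-0.06666069  0.45344829  0.7317923   2.11330996 -0.45330278  0.73305021
  0.29354029] [ 0.37921592  0.49928576 -2.1900819 ] [-0.00424642 -0.05222667  0.01770874]
```

View pics/s2.png

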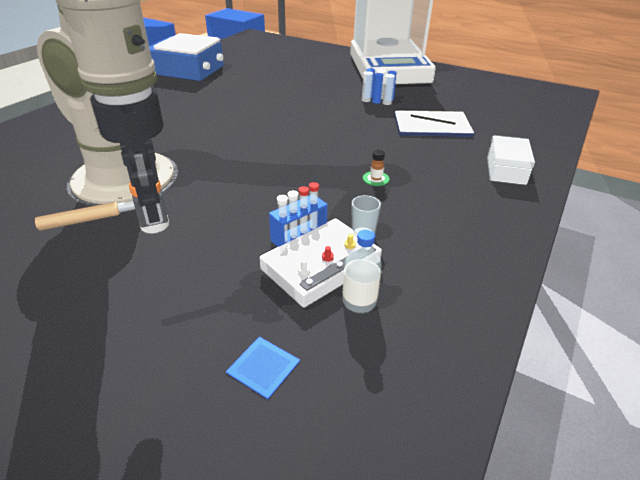

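The scene view shows the vial upright on the coaster at (377,165). The mallet is held level at (150,190) with its handle pointing left at (40,218), and the route to the red pin is clear.

Request:
carry_out(
  plan=[
    {"dx": 0.06,"dy": -0.004,"dz": 0,"ax": 0,"ay": 0,"az": 0,"hand": 0},
    {"dx": 0.115,"dy": -0.008,"dz": 0,"ax": 0,"ay": 0,"az": 0,"hand": 0},
    {"dx": 0.17,"dy": -0.012,"dz": 0,"ax": 0,"ay": 0,"az": 0,"hand": 0},
    {"dx": 0.225,"dy": -0.014,"dz": 0,"ax": 0,"ay": 0,"az": 0,"hand": 0},
    {"dx": 0.26,"dy": -0.016,"dz": 0,"ax": 0,"ay": 0,"az": 0,"hand": 0},
    {"dx": 0.2745,"dy": -0.0166,"dz": 0.02,"ax": 0,"ay": 0,"az": 0,"hand": 0},
    {"dx": 0.2745,"dy": -0.0166,"dz": 0.05,"ax": 0,"ay": 0,"az": 0,"hand": 0},
    {"dx": 0.2745,"dy": -0.0166,"dz": 0.08,"ax": 0,"ay": 0,"az": 0,"hand": 0},
    {"dx": 0.2745,"dy": -0.0166,"dz": 0.1,"ax": 0,"ay": 0,"az": 0,"hand": 0},
    {"dx": 0.2745,"dy": -0.0166,"dz": 0.1,"ax": 0,"ay": 0,"az": 0,"hand": 0},
    {"dx": 0.2745,"dy": -0.0166,"dz": 0.1,"ax": 0,"ay": 0,"az": 0,"hand": 0},
  ],
)

```text
clock: 14.85
eef_pos: [0.5972, -0.0498, 0.1177]
orientation: [[0.622, 0.783, 0.0], [0.783, -0.622, -0.0], [-0.0, 0.0, -1.0]]
ft_force: [0.2, 0.1, -3.0]
width: 0.0391
finger_force: 100.8
```

Run:
```python
from h import *
go(.5965,-.048,.0655);o=get_obs();print(o['eef_pos'],o['width'],o['q'],o['ft_force'],o['ft_torque'])
p,d=grab_frame('scene'); cv2.imwrite('pics/s3.png',cv2.resize(p[170:320,240:420],None,fx=4,fy=4)[:,:,::-1])
```

```text
t 14.85 shift [ 0.001  -0.0017  0.0522] yaw y deg -128.44
[ 0.59724262 -0.0498027   0.11773234] 0.03907509573437552 [-0.40558713  0.67747711  0.61236187  2.01430005 -0.63997284  0.64710063
 -0.03975196] [ 0.15982448  0.05887733 -2.999882  ] [-0.00132834 -0.07045935 -0.01094256]
```

View pics/s3.png

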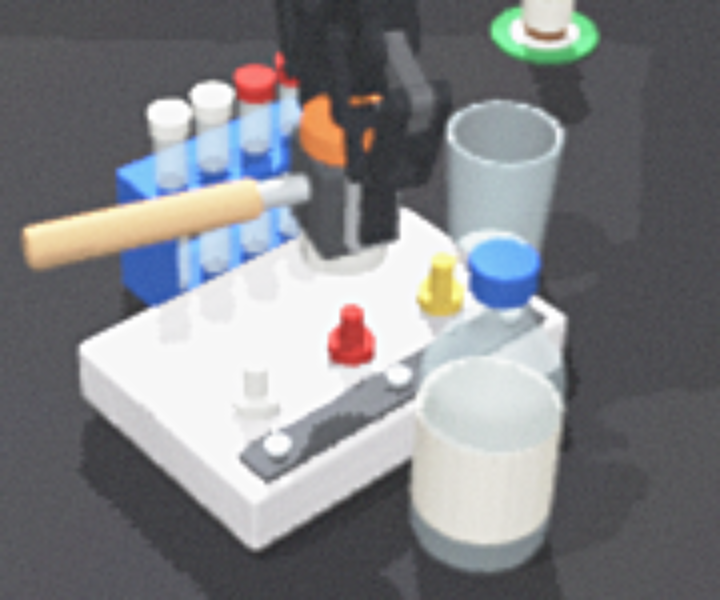

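The crop shows the mallet face (343,255) directly above the red pin (350,312), about 31 mm up by scale. White (256,380) and yellow (440,270) are clear of it.

Request:
carry_out(
  plan=[
    {"dx": 0.001,"dy": -0.0015,"dz": 0.008,"ax": 0,"ay": 0,"az": 0,"hand": 0},
    {"dx": 0.001,"dy": -0.0015,"dz": 0.022,"ax": 0,"ay": 0,"az": 0,"hand": 0},
    {"dx": 0.001,"dy": -0.0015,"dz": 0.037,"ax": 0,"ay": 0,"az": 0,"hand": 0},
    {"dx": 0.001,"dy": -0.0015,"dz": 0.051,"ax": 0,"ay": 0,"az": 0,"hand": 0},
    {"dx": 0.001,"dy": -0.0015,"dz": 0.052,"ax": 0,"ay": 0,"az": 0,"hand": 0},
    {"dx": 0.001,"dy": -0.0015,"dz": 0.052,"ax": 0,"ay": 0,"az": 0,"hand": 0},
  ],
)

```text
clock: 15.65
eef_pos: [0.5974, -0.047, 0.0658]
orientation: [[0.621, 0.784, 0.001], [0.784, -0.621, 0.001], [0.002, 0.0, -1.0]]
ft_force: [-2.4, 2.2, 13.0]
width: 0.0396
finger_force: 102.7
```

Request:
carry_out(
  plan=[
    {"dx": 0,"dy": 0,"dz": 0.0015,"ax": 0,"ay": 0,"az": 0,"hand": 0},
    {"dx": 0,"dy": 0,"dz": 0.0015,"ax": 0,"ay": 0,"az": 0,"hand": 0},
  ],
)

```text
clock: 15.9
eef_pos: [0.5974, -0.047, 0.0657]
orientation: [[0.621, 0.784, 0.002], [0.784, -0.621, 0.002], [0.003, 0.0, -1.0]]
ft_force: [-6.2, 3.4, 31.1]
width: 0.0391
finger_force: 104.6
```

Request:
carry_out(
  plan=[
    {"dx": 0,"dy": 0,"dz": -0.03,"ax": 0,"ay": 0,"az": 0,"hand": 0},
    {"dx": 0,"dy": 0,"dz": -0.08,"ax": 0,"ay": 0,"az": 0,"hand": 0},
    {"dx": 0,"dy": 0,"dz": -0.12,"ax": 0,"ay": 0,"az": 0,"hand": 0},
    {"dx": 0,"dy": 0,"dz": -0.12,"ax": 0,"ay": 0,"az": 0,"hand": 0},
    {"dx": 0,"dy": 0,"dz": -0.12,"ax": 0,"ay": 0,"az": 0,"hand": 0},
  ],
)

```text
clock: 16.52
eef_pos: [0.5963, -0.0466, 0.1826]
orientation: [[0.621, 0.784, -0.001], [0.784, -0.621, 0.0], [-0.001, -0.001, -1.0]]
ft_force: [-0.2, 0.3, -4.5]
width: 0.0391
finger_force: 101.4
```

Run:
```python
from h import *
go(.6145,-.280,.08);o=get_obs();print(o['eef_pos'],o['width'],o['q'],o['ft_force'])
p,d=grab_frame('scene'); cv2.imwrite('pics/s4.png',cv2.resize(p[170:320,240:420],None,fx=4,fy=4)[:,:,::-1])
```

```text
t 16.525 shift [-0.1717  0.1593  0.1025] yaw y deg -128.36
[ 0.59625578 -0.04658176  0.18260358] 0.03909755206044048 [-0.47505283  0.60110393  0.70638898  1.97179422 -0.55497577  0.77119911
 -0.11246971] [-0.16078314  0.29045108 -4.47396476]
```

View pics/s4.png

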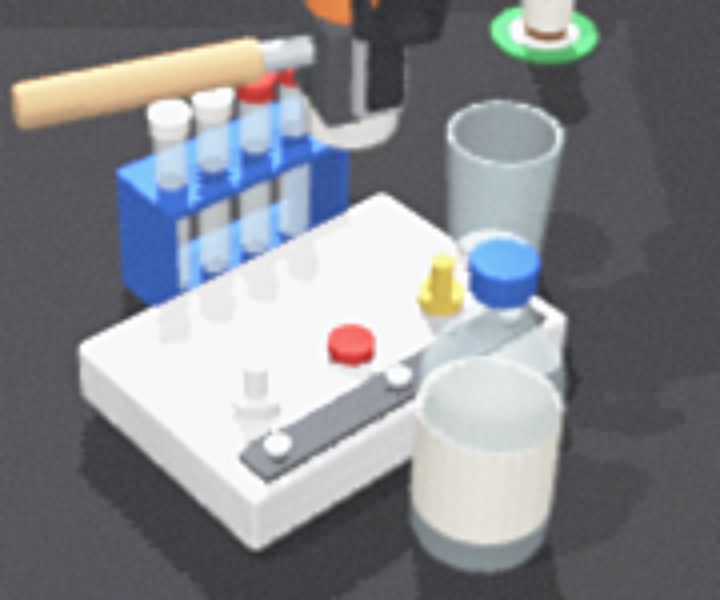

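The crop shows the red pin flush in its collar (351,345), with white (256,380) and yellow (440,270) still up. Next, the mat.

Request:
carry_out(
  plan=[
    {"dx": -0.035,"dy": 0.033,"dz": 0,"ax": 0,"ay": 0,"az": 0,"hand": 0},
    {"dx": -0.075,"dy": 0.07,"dz": 0,"ax": 0,"ay": 0,"az": 0,"hand": 0},
    {"dx": -0.115,"dy": 0.107,"dz": 0,"ax": 0,"ay": 0,"az": 0,"hand": 0},
    {"dx": -0.15,"dy": 0.14,"dz": 0,"ax": 0,"ay": 0,"az": 0,"hand": 0},
    {"dx": -0.1717,"dy": 0.159,"dz": 0.02,"ax": 0,"ay": 0,"az": 0,"hand": 0},
    {"dx": -0.1717,"dy": 0.159,"dz": 0.06,"ax": 0,"ay": 0,"az": 0,"hand": 0},
    {"dx": -0.1717,"dy": 0.159,"dz": 0.1,"ax": 0,"ay": 0,"az": 0,"hand": 0},
    {"dx": -0.1717,"dy": 0.159,"dz": 0.12,"ax": 0,"ay": 0,"az": 0,"hand": 0},
    {"dx": -0.1717,"dy": 0.159,"dz": 0.12,"ax": 0,"ay": 0,"az": 0,"hand": 0},
    {"dx": -0.1717,"dy": 0.159,"dz": 0.12,"ax": 0,"ay": 0,"az": 0,"hand": 0},
  ],
)

```text
clock: 17.82
eef_pos: [0.6154, -0.2809, 0.0649]
orientation: [[0.621, 0.784, 0.001], [0.784, -0.621, -0.001], [0.0, 0.001, -1.0]]
ft_force: [0.4, -0.3, -1.9]
width: 0.0392
finger_force: 101.3
```

Run:
```python
from h import *
go(.6145,-.280,.0215);o=get_obs();print(o['eef_pos'],o['width'],o['ft_force'])
```

```text
t 17.825 shift [ 0.0002 -0.0013  0.0434] yaw y deg -128.39
[ 0.61535932 -0.28093868  0.06487024] 0.03917377188635468 [ 0.44191936 -0.25318409 -1.94461398]
```

Request:
carry_out(
  plan=[
    {"dx": 0,"dy": -0.001,"dz": 0.015,"ax": 0,"ay": 0,"az": 0,"hand": 0},
    {"dx": 0,"dy": -0.001,"dz": 0.03,"ax": 0,"ay": 0,"az": 0,"hand": 0},
    {"dx": 0,"dy": -0.001,"dz": 0.038,"ax": 0,"ay": 0,"az": 0,"hand": 0},
    {"dx": 0,"dy": -0.001,"dz": 0.042,"ax": 0,"ay": 0,"az": 0,"hand": 0},
    {"dx": 0,"dy": -0.001,"dz": 0.044,"ax": 0,"ay": 0,"az": 0,"hand": 0},
    {"dx": 0,"dy": -0.001,"dz": 0.044,"ax": 0,"ay": 0,"az": 0,"hand": 0},
  ],
)

```text
clock: 18.58
eef_pos: [0.6137, -0.2797, 0.0209]
orientation: [[0.621, 0.784, 0.0], [0.784, -0.621, 0.001], [0.001, -0.0, -1.0]]
ft_force: [-3.4, 1.6, 8.3]
width: 0.039
finger_force: 102.3
```

Contact with the mat, so I'll release and withdraw.

Request:
carry_out(
  plan=[
    {"dx": 0,"dy": 0,"dz": -0.001,"ax": 0,"ay": 0,"az": 0,"hand": 0.6},
    {"dx": 0,"dy": 0,"dz": -0.001,"ax": 0,"ay": 0,"az": 0,"hand": 1},
    {"dx": 0,"dy": 0,"dz": -0.001,"ax": 0,"ay": 0,"az": 0,"hand": 1},
    {"dx": 0,"dy": 0,"dz": -0.001,"ax": 0,"ay": 0,"az": 0,"hand": 1},
    {"dx": 0,"dy": 0,"dz": -0.001,"ax": 0,"ay": 0,"az": 0,"hand": 1},
    {"dx": 0,"dy": 0,"dz": -0.03,"ax": 0,"ay": 0,"az": 0,"hand": 1},
    {"dx": 0,"dy": 0,"dz": -0.08,"ax": 0,"ay": 0,"az": 0,"hand": 1},
    {"dx": 0,"dy": 0,"dz": -0.14,"ax": 0,"ay": 0,"az": 0,"hand": 1},
    {"dx": 0,"dy": 0,"dz": -0.18,"ax": 0,"ay": 0,"az": 0,"hand": 1},
    {"dx": 0,"dy": 0,"dz": -0.18,"ax": 0,"ay": 0,"az": 0,"hand": 1},
    {"dx": 0,"dy": 0,"dz": -0.18,"ax": 0,"ay": 0,"az": 0,"hand": 1},
  ],
)

```text
clock: 19.95
eef_pos: [0.6138, -0.2792, 0.1994]
orientation: [[0.621, 0.784, -0.0], [0.784, -0.621, 0.001], [0.0, -0.001, -1.0]]
ft_force: [-0.3, -0.0, -0.3]
width: 0.0852
finger_force: 0.0
```

Run:
```python
from h import *
save('scene','s5.png')
for t in('mallet','mat','vial','coaster'): print(t,[(np.round(r['position'],4),r['confidence']) for r in mark_of('scene',t)[:1]])
```

```text
mallet [(array([ 0.6153, -0.2789,  0.0022]), 0.83)]
mat [(array([ 0.6117, -0.2803, -0.0022]), 0.68)]
vial [(array([5.386e-01, 3.117e-01, 2.000e-04]), 0.53)]
coaster [(array([0.5347, 0.3144, 0.0014]), 0.58)]
```

View pics/s5.png

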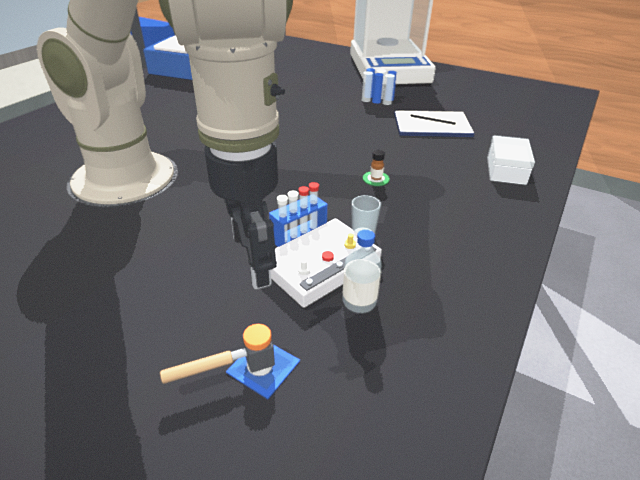

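The final view shows the mallet standing on the mat (260,352), the vial upright on the coaster (377,168), the red pin flush (328,256) and the bystanders in place.

```bash
python3 -c "from workcell import hand_in; print(hand_in())"
```

```text
the job is handed in; nothing more can be done
None
```

I handed the job in at about 20 s: the final pictures show the vial on the coaster, the red pin flush, the white and yellow pins up, the bystanders in place and the mallet standing released on the mat; `hand_in()` gave no verdict, and the blow's speed was commanded at about 0.11 m/s, not measured.

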